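# Seat a covered sieve on the shaker and lock the hold-down clamp

## Robot

A 6-joint arm with a two-finger parallel gripper is mounted at the origin on a cart in front of the work surface, level with it; the furniture and walls round the work are solid. World frame = base frame: x ahead of the robot, y to its left, z up, the work surface at z = 0. Lengths are in m, angles in degrees, forces in N, time in s.
With the tool pointing down it reaches from about 0.4 to 0.925 m from the base axis. Payload 12.5 kg.
Tool frame: the origin (TCP) lies midway between the tips of the shut fingers; the grasp point (between the pads) lies 19 mm behind it; z points along the fingers, y is the direction in which the jaws open and shut (so a half turn about z gives the same grasp; the last joint's range is limited). The gripper opens to 95 mm and grips with 3 to 60 N. Pads are 20 mm wide; open, the fingers measure 119 mm over their backs; the gripper's body (75 mm by 180 mm) begins 59 mm behind the grasp point.
Start: joints at [57.261, 28.126, 89.318, -0, 62.55, -6.05], TCP at [0.281, 0.558, 0.215] pointing down, gripper open.
Joint ranges: [-177.58, 177.58], [-47.91, 125.51], [2.72, 160], [-65.01, 245.01], [3.68, 167.84], [-153.87, 153.87]. Speed limits (degrees/s): [127.2, 127.2, 159.86, 180, 180, 180].

## Interface

Orientations are given as a 3x3 rotation matrix whose columns are the frame's x, y, z axes.
In Python, from bench import read_state, eyes, workorder gives the robot as it stands.
- The arm moves only by the shell command python3 -m jog 'ROWS'. ROWS is JSON, one flat list of numbers, 5 for each row, row after row: the shift along the tool's x, y, z in cm, then the turn about the tool's z in rad, then the closure in counts, from 0 (fully open) to 255 (shut). A call has 1 to 12 rows; each row shifts and turns the commanded pose from where the row before left it, along the tool's axes as they then stand; what a row does not reach is not made up. A row lasts 1/8 s, in which the tool goes at most 62.5 mm and 10.7 degrees, less where a joint would pass 70% of its speed; a pose out of reach is approached as far as the arm can. A call is refused whole if a number of a shift passes 6.25 or a number of a turn 0.188, either way. A call with a gripper value outside its range is refused whole. The fingers move at their own pace and stop on an object; the grip force is fixed at half the most. Time passes only in rows, so rows that do not move let the fingers close. It gives the time, the measured TCP pose, the force and the opening at its end, in the units of the state.
- read_state(): the state, without advancing time (a new reading comes with each control period).
- eyes.get_image(name): name is "scene" or "top"; returns a dict with "img" (384x512x3 uint8, blue, green, red), "fx", "fy", "cx", "cy" (pixels), "world_to_cam" (4x4, takes a point from world to camera coordinates). Camera axes: x right, y down, z forward; pixel columns grow to the right and rows downward; lengths in m; the calibration is good to about 2 mm. A picture is of the moment at which its call begins. There is no depth.
- workorder.hand_in(): hands the job in, once; it reports no verdict.
The state is a dict: "clock": time; "joints": joint angles; "qvel": joint speeds; "tau": joint torques, N m; "ee_pos": TCP position; "eef_rot": TCP orientation; "contact_force": force on the tool from outside, world axes, zero at the start; "wrist_torque": the same for the moment, N m; "width": finger opening in m.
Only numpy, scipy, OpenCV 4.12 (cv2) and the standard library are available. Lean on these libraries where they do the work, as an engineer would, in place of code of your own. Each camera call takes 0.05 s, during which the arm holds its last target.

## Task

Get the sieve shaker ready to run: push the covered sieve along the deck, without lifting it, until it stands home against both stop posts. Then push the clamp's handle over towards the sieve and down, past its dead point, until it snaps into lock and the clamp's pad holds the cover down. Leave the things standing round the shaker where they are.

Things in the scene. Friction and masses are not known exactly. Their poses are not given: they have to be found in the camera images.
- shaker: Bench sieve shaker, fixed: 325 x 215 mm base, flat 305 x 200 mm metal deck 46 mm above the table. Origin on the table below the centre of the sieve's seat; its x axis points from the open side over the seat to the clamp; z up. Two rubber-sleeved stop posts (15 mm thick, 40 mm tall) stand on the deck on the clamp side, at x 48, y +83 and -83 mm; between them the clamp's riser.
- seat (a point): Point on the deck (46 mm above the table) where the axis of the covered sieve is when it stands against both stop posts.
- stack: The covered sieve: round shallow pan, sieve and flat metal cover fitted together as one loose stack, 177 mm across, 84 mm tall, 0.6 to 1 kg. Origin at the centre of its underside, z up. It starts on the deck 35 to 60 mm short of the seat on the open side, up to 12 mm to one side, and slides on the deck with a push of 3 to 8 N low on its side; the stop posts meet it at 88.5 mm from its axis.
- clamp_handle (a joint): Angle of the clamp's handle in rad: 0 open at the start (68 degrees above the shaker's x axis, leaning off the sieve); grows as it is pushed over towards the sieve and down. Stays put when open; past upright it drops by its weight until the pad meets the cover (about 1.1), then needs up to about 12 N at the bar; dead point about 1.55; then it snaps to its stop at 1.78 (10 degrees above level).
- handle_bar (a point): Middle of the handle's cross bar: a level black rubber-covered round bar, 18 mm thick, 76 mm long along the shaker's y, at the end of two flat steel strips, 105 mm from the handle's pivot. 277 mm above the table when open, 198 mm when locked.
- handle_pivot (a point): Pivot of the handle, 180 mm above the table, 120 mm along the shaker's x from the seat; its axis is level, along the shaker's y, and the bar moves in the upright plane through pivot and seat.
- clamp_pad: Round rubber-tipped, spring-loaded pad (26 mm across) on the free end of the clamp's arm. Open, it stands about 40 mm clear above the cover's height; as the handle is pushed over the linkage brings it down on the cover, 30 mm from its centre, and locked it presses with about 20 N. Origin on the pad's spindle, 21 mm from the pad's face.
- brush: Wooden brush, 28 x 175 x 11 mm, lying on the table beside the shaker, on the robot's side. Stays there. Origin under its middle.
- tin_a: Round moisture tin, 57 mm across, 38 mm tall, standing beside the shaker on the side away from the robot, by the clamp. Stays there. Origin at the centre of its underside.
- tin_b: A like moisture tin, 57 mm across, 38 mm tall, standing on the same side by the open end of the shaker. Stays there. Origin at the centre of its underside.
- mortar: White mortar with a pestle in it, 79 mm across, 84 mm tall, standing behind the shaker. Stays there. Origin at the centre of its underside.
- bottle: White squeeze bottle, 54 mm across, 158 mm tall, standing behind the shaker to the left. Stays there. Origin at the centre of its underside.

How it is judged:
By the outcome, as a careful person would: the job done as asked, in the order asked, and still so for the second after the job is handed in, with the robot touching nothing.
It also fails if it takes over 56 s, if anything falls off the work surface, if the arm or the gripper's body presses on something with over 40 N, if the wrist force passes 120 N, or if a joint passes its speed limit or range.

## Working session

There is one attempt and no reset: what is moved stays moved. The work goes in short steps, Python scripts to look and compute and a shell command to move; the robot and the scene stay as the last step left them, time stands still between calls to the robot, and variables do not carry over. Pictures are saved under pics/ and viewed, and the job is handed in when it is done.

```bash
ls; mkdir -p pics; python3 - <<'E'
from bench import read_state, eyes
import cv2,json
import numpy as np
s=read_state(); print(s)
for n in("scene","top"):
    d=eyes.get_image(n); cv2.imwrite(f"pics/{n}0.png",d["img"]); np.savez(f"pics/{n}0.npz",**d)
    print(n,d["fx"],d["fy"],d["cx"],d["cy"],np.round(d["world_to_cam"],3))
E
```

```text
pics
{'clock': 0.0, 'joints': array([ 5.72612713e+01,  2.81640632e+01,  8.93514868e+01, -3.13247638e-03,
        6.25505185e+01, -6.04883690e+00]), 'qvel': array([ 0.12367991, -0.00972089, -0.13149072, -0.11989919,  0.05659189,
        0.02221382]), 'tau': array([ 1.15567640e-03, -6.12655449e+01, -2.58188546e+01,  6.92686485e-02,
        4.81588009e-02, -1.36088329e-04]), 'ee_pos': array([0.28055887, 0.55819635, 0.21405449]), 'eef_rot': array([[-8.93461955e-01,  4.49138504e-01, -5.82804128e-04],
       [ 4.49138876e-01,  8.93461402e-01, -9.96174123e-04],
       [ 7.32928381e-05, -1.15180367e-03, -9.99999334e-01]]), 'contact_force': array([0.05054181, 0.58232492, 0.05384809]), 'wrist_torque': array([-0.03853704, -0.0613137 ,  0.02353867]), 'width': 0.09508030629929033}
scene 399.22490693315746 399.22490693315746 262.11957981663375 190.3455773538905 [[ 0.68  -0.733  0.017 -0.521]
 [-0.509 -0.489 -0.708  0.359]
 [ 0.527  0.473 -0.706  0.817]
 [ 0.     0.     0.     1.   ]]
top 422.38063263010804 422.38063263010804 261.2530422121783 186.42276808725723 [[-0.03  -1.    -0.002 -0.091]
 [-0.998  0.03  -0.064  0.596]
 [ 0.064 -0.    -0.998  1.285]
 [ 0.     0.     0.     1.   ]]
```

View pics/scene0.png

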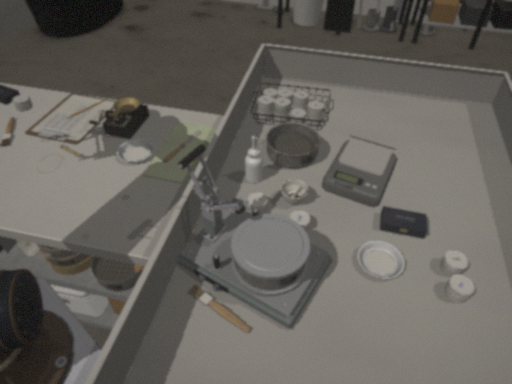

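View pics/top0.png

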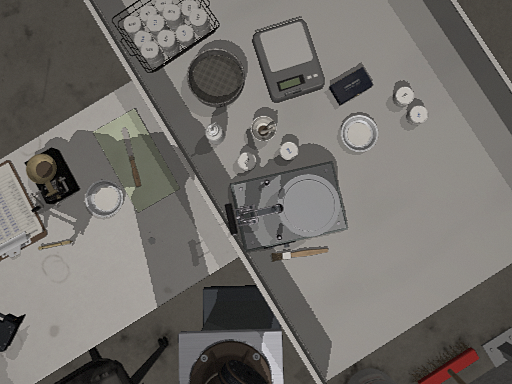

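The scene view shows the shaker with the clamp at its far-left end (bar near 193,157) and the sieve at about (270,250). In the top view the cover is at about (308,203), the handle bar at (231,218), the brush at (300,254), tins at (289,151) and (246,160). I'll zoom in for measurement.

```bash
cat > h.py <<'E'
import numpy as np,cv2
def load(n): 
    d=np.load(f"pics/{n}.npz"); return {k:d[k] for k in d}
def ray(d,u,v):
    M=d["world_to_cam"];R=M[:3,:3];t=M[:3,3]
    c=-R.T@t; r=R.T@np.array([(u-d["cx"])/d["fx"],(v-d["cy"])/d["fy"],1]); return c,r/np.linalg.norm(r)
def onz(d,u,v,z):
    c,r=ray(d,u,v); return c+r*(z-c[2])/r[2]
def proj(d,p):
    M=d["world_to_cam"]; q=M[:3,:3]@np.asarray(p)+M[:3,3]; return np.array([d["fx"]*q[0]/q[2]+d["cx"],d["fy"]*q[1]/q[2]+d["cy"]])
def tri(L):
    A=np.zeros((3,3));b=np.zeros(3)
    for d,u,v in L:
        c,r=ray(d,u,v);P=np.eye(3)-np.outer(r,r);A+=P;b+=P@c
    x=np.linalg.solve(A,b); return x,[np.linalg.norm((np.eye(3)-np.outer(ray(d,u,v)[1],ray(d,u,v)[1]))@(x-ray(d,u,v)[0])) for d,u,v in L]
def grab(n,tag):
    from bench import eyes
    d=eyes.get_image(n); np.savez(f"pics/{n}{tag}.npz",**d); return d
def crop(d,box,k,out):
    x0,y0,x1,y1=box; c=d["img"][y0:y1,x0:x1]; c=cv2.convertScaleAbs(cv2.resize(c,None,fx=k,fy=k,interpolation=cv2.INTER_CUBIC),alpha=1.5)
    for x in range((x0+19)//20*20,x1,20): cv2.putText(c,str(x),((x-x0)*k,8),0,.3,(0,255,255)); cv2.line(c,((x-x0)*k,10),((x-x0)*k,16),(0,255,255))
    for y in range((y0+19)//20*20,y1,20): cv2.putText(c,str(y),(0,(y-y0)*k),0,.3,(0,255,255)); cv2.line(c,(20,(y-y0)*k),(26,(y-y0)*k),(0,255,255))
    cv2.imwrite(out,c)
E
python3 - <<'E'
from h import *
crop(load("top0"),(205,130,365,270),5,"pics/top0z.png")
crop(load("scene0"),(165,130,345,345),2*1+1-0,"pics/scene0z.png")
E
```

```text
(no output)
```

View pics/top0z.png

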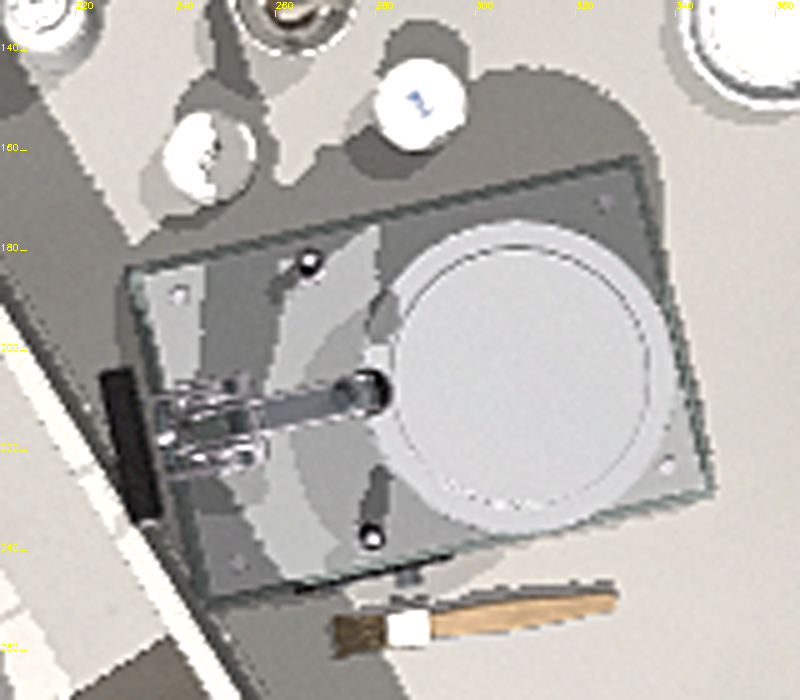

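View pics/scene0z.png

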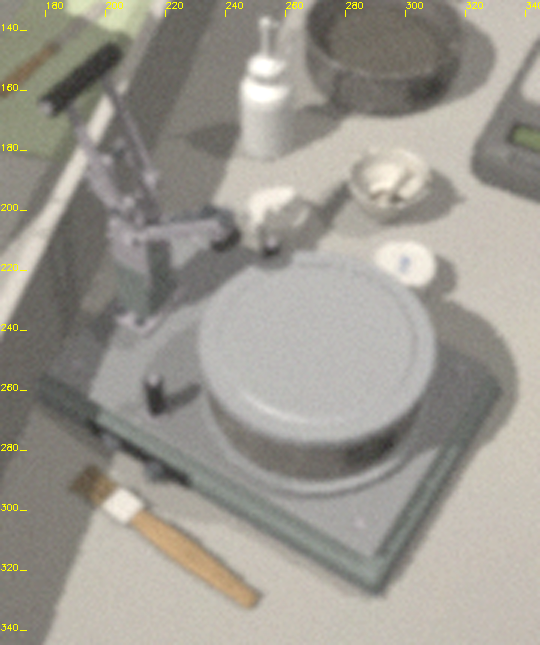

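Top zoom: post tops at about (266,182) and (278.5,237), cover spanning x 279–339, handle bar running from (228,204) to (234,234), deck corners at (231,184), (332,161), (347,228), (246,251). Now convert these to world.

```bash
python3 - <<'E'
from h import *
d=load("top0");s=load("scene0")
a=onz(d,266,182,.086);b=onz(d,278.7,237,.086)
print("posts",a,b,np.linalg.norm(a-b))
y=(a-b)/np.linalg.norm(a-b); # shaker y or -y
m=(a+b)/2
# shaker x points to clamp (+y world); y = z cross x
x=np.array([0,1,0.]); 
yv=a-b; yv[2]=0; yv/=np.linalg.norm(yv)
print("toward-robot sidedness", yv)
# shaker x: perpendicular, world +y. candidates
xs=np.array([-yv[1],yv[0],0]); xs*=np.sign(xs[1]); ysh=np.cross([0,0,1],xs)
seat=m-.048*xs
print("xs",xs,"ys",ysh,"ang",np.degrees(np.arctan2(xs[1],xs[0])),"seat",seat)
for u,v in [(231.5,184),(332,161.5),(347,229),(246,251)]:
    p=onz(d,u,v,.046); q=p-seat; print("corner",p.round(4),"sh",q@xs,q@ysh)
# cover outline: extremes
g=d["img"].astype(float).mean(2)
L=cv2.cvtColor(d["img"],cv2.COLOR_BGR2HSV)
pts=[(308,174),(308.5,236.8),(339,204),(279.5,203) ]
for u,v in pts: print("rim",onz(d,u,v,.13).round(4))
C=onz(d,308.5,205,.13);print("C",C)
M=cv2.inRange(d["img"],(115,115,115),(255,255,255)); print(d["img"][205,308],d["img"][180,300])
for nm,(u,v),(us,vs) in [("bar1",(228,204.5),(181,163)),("bar2",(234.5,233.5),(203,147)),("bar",(231.3,219),(192,155))]:
    print(nm,tri([(d,u,v),(s,us,vs)]), onz(d,u,v,.277))
piv=seat+.12*xs; piv[2]=.18; bar=piv+np.array([0,0,.105*np.sin(np.radians(68))])+xs*.105*np.cos(np.radians(68))
print("bar exp",bar,proj(d,bar),proj(s,bar)); print("pad open?")
# wall
for u,v in [(205,190),(228,234),(245,262)]: print("wall top", onz(d,u,v,0.05),onz(d,u,v,.15))
E
```

```text
posts [ 0.60158158 -0.12381158  0.086     ] [ 0.44029248 -0.15570467  0.086     ] 0.16441211290538474
toward-robot sidedness [0.98100497 0.19398259 0.        ]
xs [-0.19398259  0.98100497  0.        ] ys [-0.98100497 -0.19398259  0.        ] ang 101.18529548910588 seat [ 0.5302482  -0.18684636  0.086     ]
corner [ 0.6017 -0.0198  0.046 ] sh 0.15000594727753808 -0.10246091512740174
corner [ 0.6607 -0.3263  0.046 ] sh -0.16216606621326793 -0.10096156187774274
corner [ 0.4557 -0.363   0.046 ] sh -0.1583221084117928 0.10732298892694087
corner [ 0.3993 -0.058   0.046 ] sh 0.15180120449001777 0.10343059238282773
rim [ 0.6174 -0.2427  0.13  ]
rim [ 0.4408 -0.2375  0.13  ]
rim [ 0.53   -0.3268  0.13  ]
rim [ 0.5379 -0.1594  0.13  ]
C [ 0.52978029 -0.24085092  0.13      ]
[144 142 144] [125 123 123]
bar1 (array([ 0.51473207, -0.00845277,  0.23491262]), [np.float64(0.02528529573515948), np.float64(0.025285295735159634)]) [ 0.53465903 -0.02603289  0.277     ]
bar2 (array([ 0.4829064 , -0.05868617,  0.32458382]), [np.float64(0.02341850704463765), np.float64(0.023418507044637552)]) [ 0.46297284 -0.04019159  0.277     ]
bar (array([ 0.4989741 , -0.03356604,  0.27901721]), [np.float64(0.0002752787797872525), np.float64(0.00027527877978720367)]) [ 0.49873368 -0.03325085  0.277     ]
bar exp [ 0.49934024 -0.03053922  0.2773543 ] [230.18241496 218.78856769] [191.18027869 154.8949765 ]
pad open?
wall top [0.58570367 0.06017525 0.05      ] [0.57976804 0.04685533 0.15      ]
wall top [ 0.45177508 -0.00573375  0.05      ] [ 0.45638325 -0.01386484  0.15      ]
wall top [ 0.36726225 -0.05425923  0.05      ] [ 0.37852387 -0.05857006  0.15      ]
```

```bash
python3 -m jog '[0,0,-3,0.182,0, 0,0,-3,0.182,0, 0,0,-3,0.182,0, 0,0,-3,0.182,0, 0,0,-3,0.182,0, 0,0,0,0,0]'; python3 -c "
from bench import read_state as r
print(r()['eef_rot'].round(3),r()['joints'].round(1))"
```

```text
clock: 0.85
ee_pos: [0.2809, 0.5588, 0.3665]
eef_rot: [[-0.193, 0.981, 0.002], [0.981, 0.193, 0.003], [0.003, 0.002, -1.0]]
contact_force: [0.3, 0.8, -0.8]
width: 0.0952
[[-0.193  0.981  0.002]
 [ 0.981  0.193  0.003]
 [ 0.003  0.002 -1.   ]] [57.3 22.1 76.2  0.  81.5 46.1]
```

```bash
python3 -m jog '[-6,4,0,0,0, -6,4,0,0,0, -6,4,0,0,0, -6,4,0,0,0, -6,-0.5,0,0,0, -6,-0.5,0,0,0, -6,-0.5,0,0,0, -6,-0.5,0,0,0, -6,-0.5,0,0,0, -6,-0.5,0,0,0, -6,-0.5,0,0,0, -6,-0.5,0,0,0]'; python3 -c "
from bench import read_state as r
print(r()['eef_rot'].round(3),r()['joints'].round(1))"
```

```text
clock: 2.35
ee_pos: [0.5104, -0.0993, 0.3634]
eef_rot: [[-0.197, 0.98, -0.001], [0.98, 0.197, 0.001], [0.001, -0.001, -1.0]]
contact_force: [0.5, 1.3, 0.8]
width: 0.0952
[[-0.197  0.98  -0.001]
 [ 0.98   0.197  0.001]
 [ 0.001 -0.001 -1.   ]] [-18.3  12.3  90.7   0.   77.1 -29.6]
```

```bash
python3 -m jog '[-6,0,0,0,0, -6,0,0,0,0, -6,0,0,0,0, -6,0,0,0,0, 0,0,0,0,0, 0,0,0,0,0]'
```

```text
clock: 3.1
ee_pos: [0.557, -0.3325, 0.3633]
eef_rot: [[-0.195, 0.981, -0.002], [0.981, 0.195, 0.002], [0.002, -0.001, -1.0]]
contact_force: [1.1, -0.1, 0.4]
width: 0.0952
```

```bash
python3 -m jog '[-2.7,-0.9,0,0,0, 0,0,6,0,0, 0,0,6,0,0, 0,0,6,0,0, 0,0,4,0,0, 0,0,0,0,0, 0,0,0,0,0]'; python3 - <<'E'
from h import *
crop(grab("top",1),(205,130,365,270),5,"pics/top1z.png")
crop(grab("scene",1),(165,130,345,345),3,"pics/scene1z.png")
E
```

```text
clock: 3.98
ee_pos: [0.5546, -0.3608, 0.1467]
eef_rot: [[-0.195, 0.981, 0.002], [0.981, 0.195, -0.001], [-0.002, 0.002, -1.0]]
contact_force: [1.0, 0.1, 0.2]
width: 0.0949
```

View pics/top1z.png

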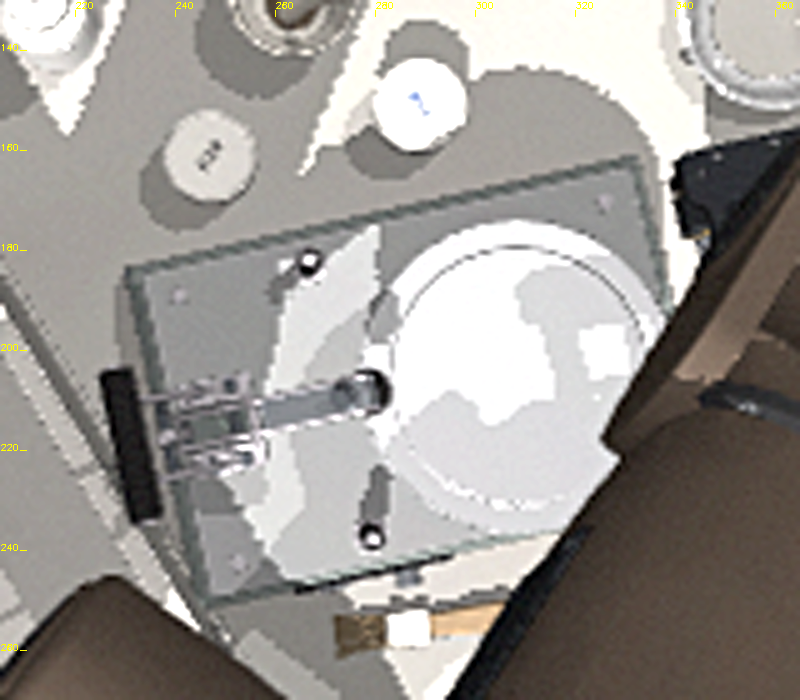

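View pics/scene1z.png

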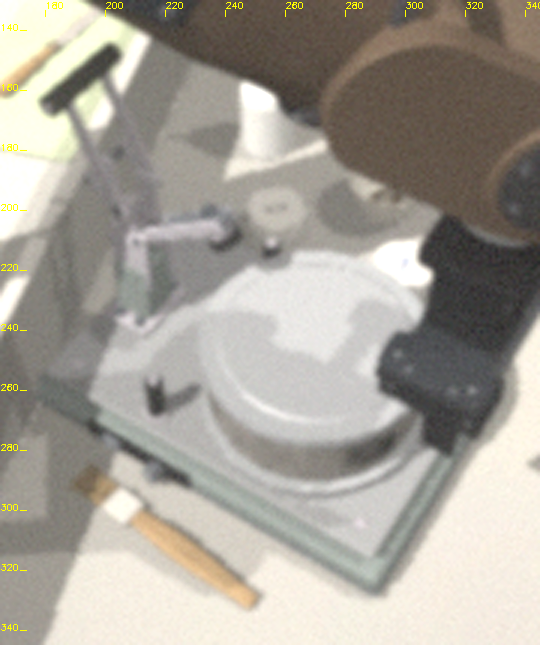

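The scene view shows the open gripper standing just off the sieve's open side (fingers near (310,275)); nothing has been disturbed. Next: down, then push.

```bash
python3 -m jog '[0,0,4,0,0, 0,0,3.7,0,0, 0,0,0,0,0, 1.5,0,0,0,0, 1,0,0,0,0, 0,0,0,0,0]'; python3 -m jog '[0.5,0,0,0,0, 0.5,0,0,0,0, 0.5,0,0,0,0, 0.5,0,0,0,0]'
```

```text
clock: 4.82
ee_pos: [0.5492, -0.3357, 0.069]
eef_rot: [[-0.195, 0.981, 0.001], [0.981, 0.195, -0.001], [-0.001, 0.001, -1.0]]
contact_force: [-0.1, -0.1, -0.2]
width: 0.0954
clock: 5.32
ee_pos: [0.5451, -0.3171, 0.0677]
eef_rot: [[-0.194, 0.981, 0.001], [0.981, 0.194, -0.001], [-0.001, 0.0, -1.0]]
contact_force: [0.7, -3.7, 0.7]
width: 0.0955
```

```bash
python3 -m jog '[0.5,0.13,0,0,0, 0.5,0.13,0,0,0, 0.5,0.13,0,0,0, 0.5,0.13,0,0,0]';  python3 -m jog '[0.5,0.13,0,0,0, 0.5,0.13,0,0,0, 0.5,0.13,0,0,0, 0,0,0,0,0]'; python3 - <<'E'
from h import *
crop(grab("top",2),(205,130,365,270),5,"pics/top2z.png")
crop(grab("scene",2),(165,130,345,345),3,"pics/scene2z.png")
E
```

```text
clock: 5.82
ee_pos: [0.5463, -0.296, 0.0676]
eef_rot: [[-0.194, 0.981, 0.0], [0.981, 0.194, 0.0], [0.0, 0.0, -1.0]]
contact_force: [-1.0, -3.8, 0.6]
width: 0.0952
clock: 6.32
ee_pos: [0.5471, -0.2801, 0.0676]
eef_rot: [[-0.194, 0.981, -0.0], [0.981, 0.194, 0.001], [0.001, -0.0, -1.0]]
contact_force: [-1.5, -0.8, -0.4]
width: 0.095
```

View pics/top2z.png

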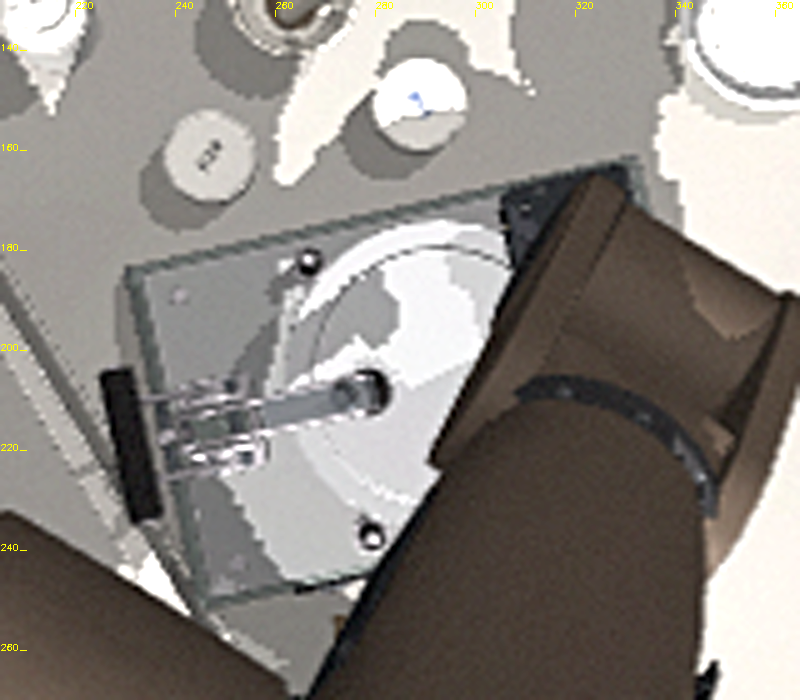

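View pics/scene2z.png

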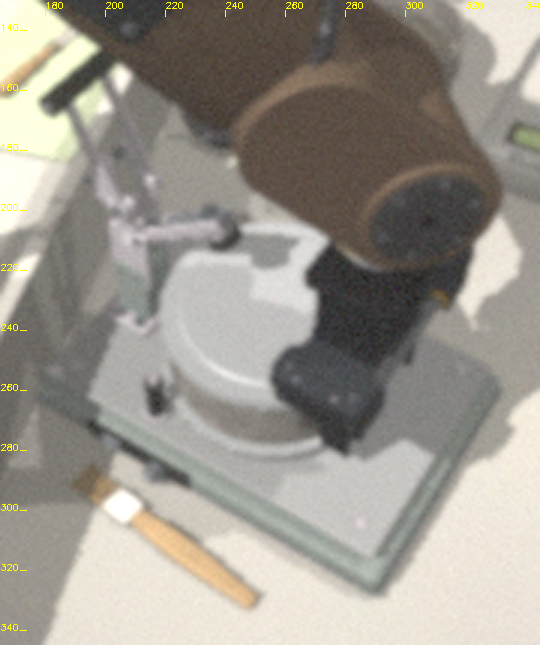

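Both views show the sieve sliding flat, about 1 cm from the posts (266,182 and 278,237). I'll finish with small steps while watching the force.

```bash
python3 -m jog '[0.3,0.06,0,0,0, 0.3,0.04,0,0,0]'; python3 -m jog '[0.2,0.03,0,0,0, 0,0,0,0,0]';python3 -m jog '[0.2,0.0,0,0,0, 0,0,0,0,0]'
```

```text
clock: 6.68
ee_pos: [0.547, -0.2748, 0.0675]
eef_rot: [[-0.194, 0.981, 0.0], [0.981, 0.194, -0.0], [-0.0, 0.0, -1.0]]
contact_force: [0.5, -4.1, -1.0]
width: 0.0951
clock: 6.92
ee_pos: [0.5468, -0.2728, 0.0676]
eef_rot: [[-0.194, 0.981, -0.0], [0.981, 0.194, -0.0], [-0.0, -0.0, -1.0]]
contact_force: [-0.7, -3.9, -1.6]
width: 0.095
clock: 7.18
ee_pos: [0.5466, -0.2719, 0.068]
eef_rot: [[-0.194, 0.981, 0.001], [0.981, 0.194, -0.002], [-0.002, 0.0, -1.0]]
contact_force: [-1.9, -11.6, 0.7]
width: 0.0952
```

```bash
python3 -m jog '[0.2,0.0,0,0,0, 0,0,0,0,0]'
```

```text
clock: 7.42
ee_pos: [0.5465, -0.2711, 0.0685]
eef_rot: [[-0.193, 0.981, 0.002], [0.981, 0.193, -0.003], [-0.004, 0.001, -1.0]]
contact_force: [-3.7, -17.6, 2.5]
width: 0.095
```

Force climbs 4→12→18 N with hardly any motion, so the sieve is against the posts. Back off and check.

```bash
python3 -m jog '[-0.5,0,0,0,0, -1.5,0,0,0,0, -4,0,0,0,0, -4,0,0,0,0, 0,0,-6,0,0, 0,0,-6,0,0, 0,0,-6,0,0, -6,0,-6,0,0, -6,0,-5,0,255, 0,0,0,0,255]'; python3 - <<'E'
from h import *
crop(grab("top",3),(205,130,365,270),5,"pics/top3z.png")
crop(grab("scene",3),(165,130,345,345),3,"pics/scene3z.png")
E
```

```text
clock: 8.68
ee_pos: [0.5835, -0.4607, 0.3342]
eef_rot: [[-0.192, 0.981, 0.004], [0.981, 0.192, -0.003], [-0.004, 0.003, -1.0]]
contact_force: [0.5, 0.0, -1.6]
width: 0.0804
```

View pics/top3z.png

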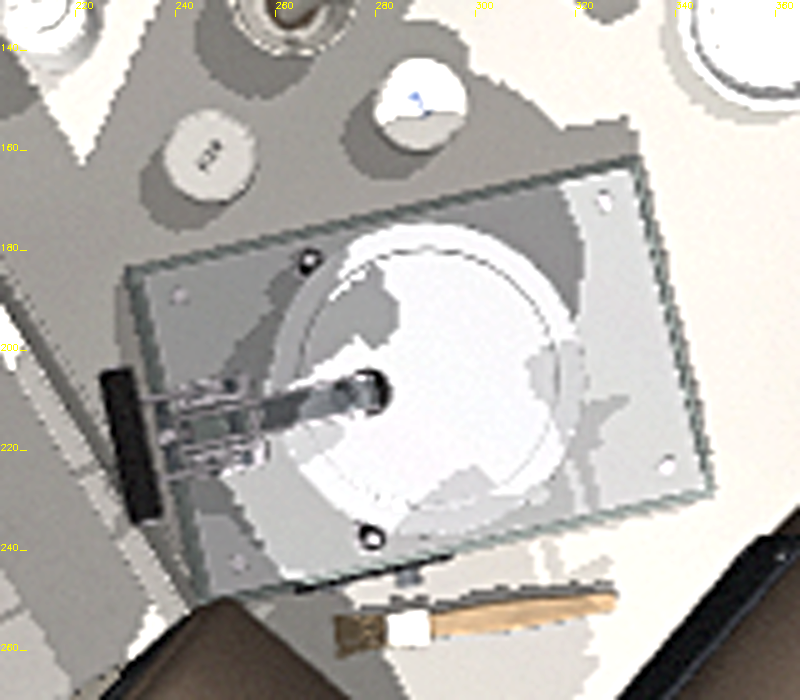

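View pics/scene3z.png

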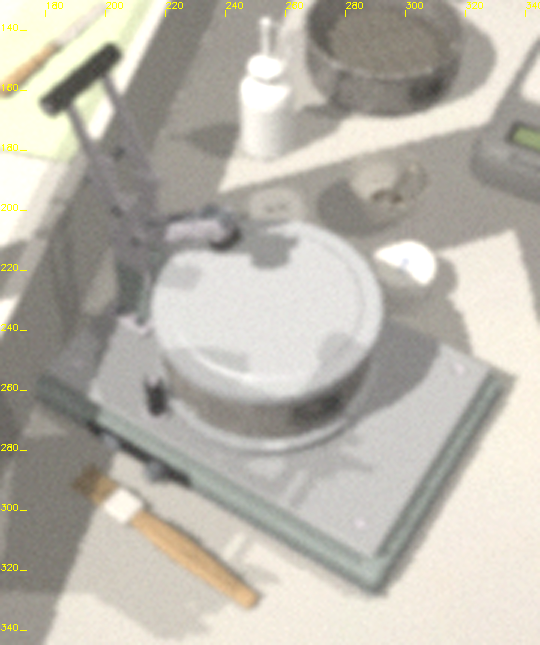

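```bash
python3 - <<'E'
from h import *
d=load("top3")
xs=np.array([-.194,.981,0]);ys=np.array([-.981,-.194,0]);S=np.array([.5302,-.1868,0])
def pr(q): return S+xs*q[0]+ys*q[1]+[0,0,q[2]]
# predicted rim at seat
for nm in("top3","scene3"):
    d=load(nm); im=d["img"].copy()
    k=4; x0,y0,x1,y1=(240,150,360,260) if nm=="top3" else (195,190,315,290)
    c=cv2.resize(im[y0:y1,x0:x1],None,fx=5,fy=5,interpolation=cv2.INTER_CUBIC)
    for zz,r,col in((.13,.0885,(0,0,255)),(.046,.0885,(0,255,0))):
        P=[((proj(d,pr((r*np.cos(t),r*np.sin(t),zz)))-[x0,y0])*5+2).astype(int) for t in np.linspace(0,6.28,90)]
        for p in P: cv2.circle(c,tuple(map(int,p)),1,col,-1)
    cv2.imwrite(f"pics/ov_{nm}.png",c)
E
```

```text
(no output)
```

View pics/ov_top3.png

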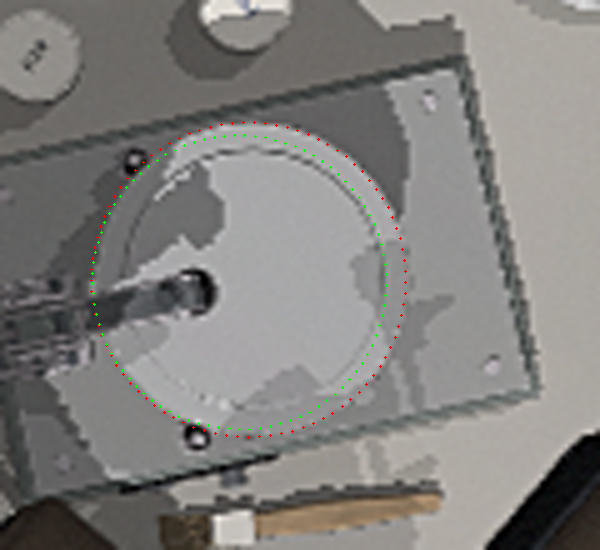

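View pics/ov_scene3.png

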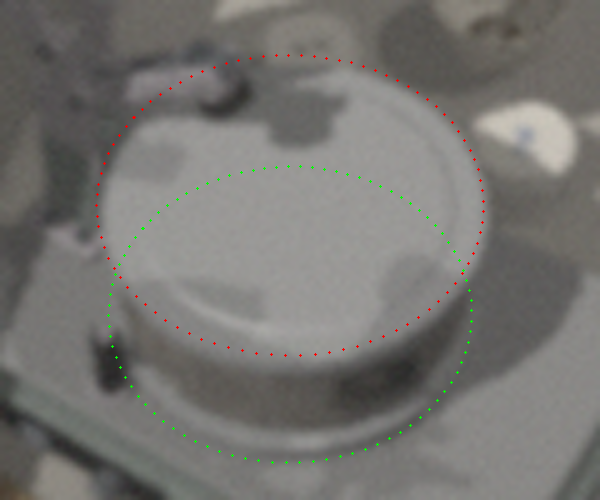

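The overlay shows the cover on the predicted seated circle in the top view, touching both post tops at (133,160)/5 and (197,436)/5 of the crop. Before going behind the bar, I'll check the side wall's height.

```bash
python3 - <<'E'
from h import *
d=load("scene0"); crop(d,(90,30,280,384),2,"pics/wall_s.png"); crop(load("top0"),(80,0,340,384),2,"pics/wall_t.png")
E
```

```text
(no output)
```

View pics/wall_s.png

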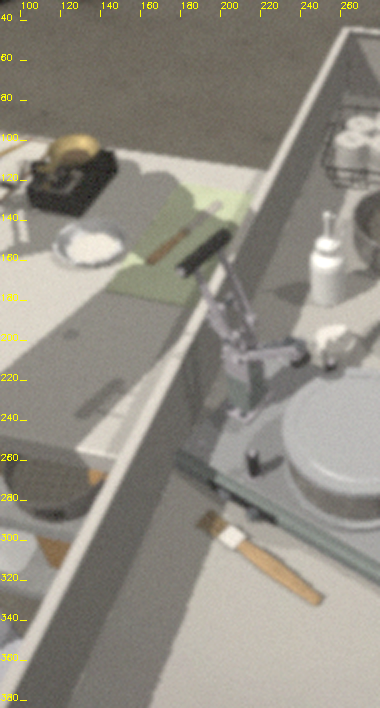

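View pics/wall_t.png

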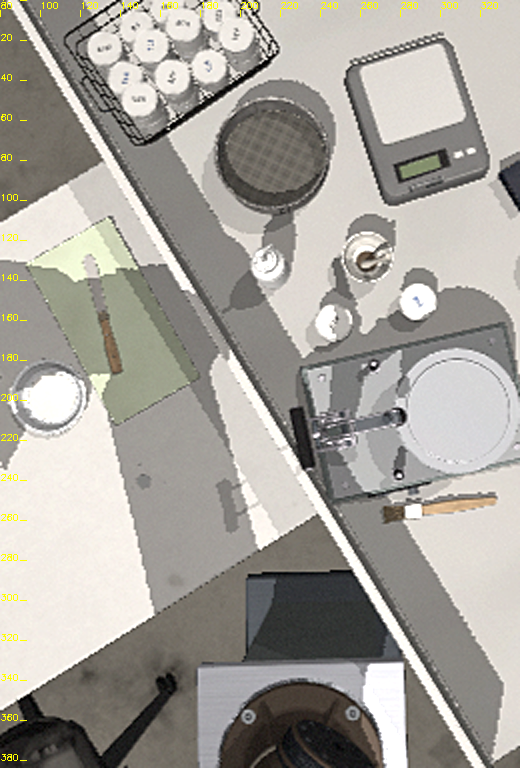

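```bash
python3 - <<'E'
from h import *
s=load("scene0");d=load("top0")
c,r1=ray(d,180,150);_,r2=ray(d,245,250);n=np.cross(r1,r2)
for u,v in [(170,252),(120,345),(245,95)]:
    c2,r=ray(s,u,v);print(c2+r*((c-c2)@n)/(r@n))
E
```

```text
[ 0.37114115 -0.07903554  0.09621703]
[ 0.16879509 -0.20769917  0.14155989]
[1.02585991 0.32859687 0.0414315 ]
```

The wall top comes out at roughly 0.1 m (noisy), well below the bar. Lift clear and fly to behind the bar.

```bash
python3 -m jog '[0,0,-6,0,255, 6,0,0,0,255, 6,0,0,0,255, 6,0,0,0,255, 6,0,0,0,255, 6,0,0,0,255, 6,0,0,0,255, 6,0,0,0,255, 4.9,0,0,0,255, 0,0,0,0,255, 0,0,0,0,255]'
```

```text
clock: 10.15
ee_pos: [0.4919, 0.003, 0.3911]
eef_rot: [[-0.195, 0.981, -0.001], [0.981, 0.195, 0.0], [0.0, -0.001, -1.0]]
contact_force: [-0.2, -0.5, 0.3]
width: 0.0003
```

```bash
python3 -m jog '[0,0,4,0,255, 0,0,4,0,255, 0,0,4.6,0,255, 0,0,0,0,255, 0,0,0,0,255]'; python3 - <<'E'
from h import *
crop(grab("scene",4),(140,70,345,260),3,"pics/scene4z.png")
E
```

```text
clock: 10.78
ee_pos: [0.4931, 0.0021, 0.2671]
eef_rot: [[-0.193, 0.981, 0.001], [0.981, 0.193, -0.0], [-0.0, 0.001, -1.0]]
contact_force: [0.5, -0.6, -0.8]
width: 0.0006
```

View pics/scene4z.png

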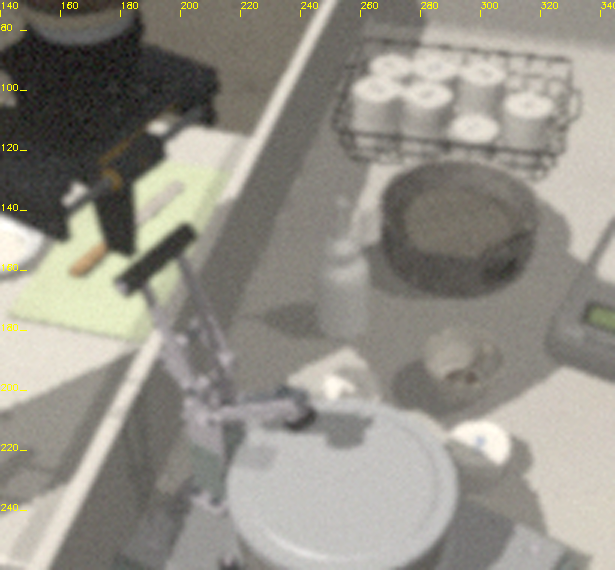

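The closed fingers stand behind the bar's middle (tips near (182,153)). Push towards the sieve.

```bash
python3 -m jog '[-0.8,0,0,0,255, -0.8,0,0,0,255, -0.8,0,0,0,255, -0.8,0,0,0,255]'; python3 -m jog '[-0.8,0,0,0,255, -0.8,0,0,0,255, -0.8,0,0,0,255, -0.8,0,0,0,255, 0,0,0,0,255]'; python3 - <<'E'
from h import *
crop(grab("scene",5),(140,70,345,260),3,"pics/scene5z.png")
E
```

```text
clock: 11.32
ee_pos: [0.4988, -0.0293, 0.266]
eef_rot: [[-0.194, 0.981, 0.0], [0.981, 0.194, 0.0], [0.0, 0.0, -1.0]]
contact_force: [0.2, 0.6, 1.3]
width: 0.0003
clock: 11.95
ee_pos: [0.505, -0.0606, 0.2657]
eef_rot: [[-0.193, 0.981, -0.0], [0.981, 0.193, -0.0], [-0.0, -0.0, -1.0]]
contact_force: [0.6, -0.1, 0.2]
width: 0.0004
```

View pics/scene5z.png

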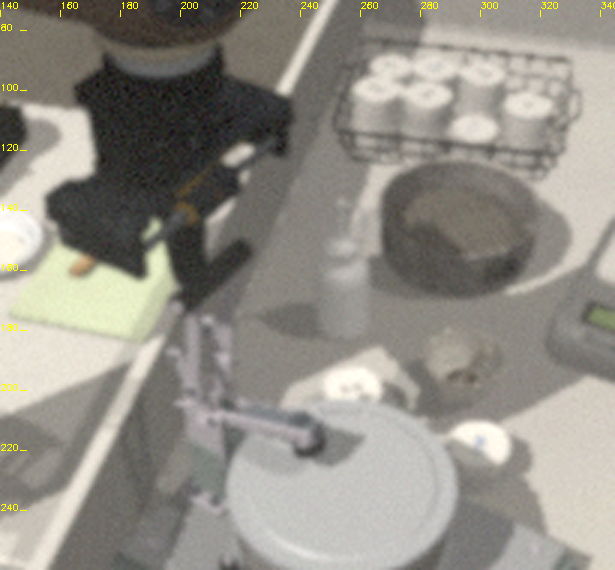

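The bar has moved with the fingers to about upright (bar near (217,158)) and the pad is coming down. Continue.

```bash
python3 -m jog '[-0.8,0,0,0,255, -0.8,0,0,0,255, -0.8,0,0,0,255, -0.8,0,0,0,255, 0,0,0,0,255, 0,0,0,0,255]'; python3 - <<'E'
from h import *
crop(grab("scene",6),(140,70,345,260),3,"pics/scene6z.png")
E
```

```text
clock: 12.75
ee_pos: [0.511, -0.0914, 0.2658]
eef_rot: [[-0.194, 0.981, 0.0], [0.981, 0.194, 0.0], [0.0, 0.0, -1.0]]
contact_force: [0.8, 0.7, -0.1]
width: 0.0002
```

View pics/scene6z.png

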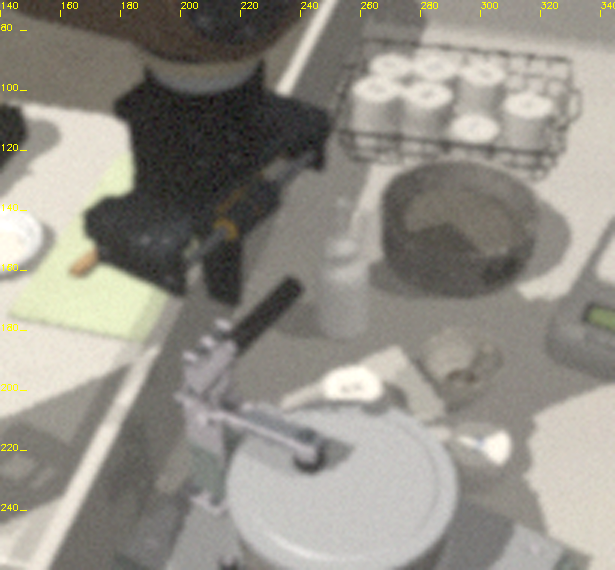

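The handle has dropped past upright by its weight: bar centre near (228,174), pad on the cover near (243,221). Locate the bar in the clamp's plane.

```bash
python3 -m jog '[0,0,-3,0,255, 0,0,-3,0,255, 0,0,0,0,255]'; python3 - <<'E'
from h import *
xs=np.array([-.194,.981,0]);ys=np.array([-.981,-.194,0]);S=np.array([.5302,-.1868,0])
d=load("scene6")
for u,v in [(228,174),(226,175),(230,173)]:
    c,r=ray(d,u,v); p=c+r*((S-c)@ys)/(r@ys); print((p-S)@xs,p[2])
for th in (1.0,1.1,1.2,1.78):
    a=np.radians(68)+th; q=S+xs*(.12+.105*np.cos(a)); q[2]=.18+.105*np.sin(a); print(th,q,proj(d,q), .12+.105*np.cos(a))
E
```

```text
clock: 13.18
ee_pos: [0.5116, -0.0914, 0.3277]
eef_rot: [[-0.194, 0.981, 0.004], [0.981, 0.194, -0.001], [-0.002, 0.003, -1.0]]
contact_force: [0.3, 0.2, 0.0]
width: 0.0004
0.061886908723603876 0.2693595654518889
0.06734859133075326 0.2637666620349214
0.05650120618213631 0.2748746633280478
1.0 [ 0.51868974 -0.12859603  0.26569892] [229.06933694 175.7237623 ] 0.05933126197665165
1.1 [ 0.52029072 -0.13669176  0.25921401] [232.40439952 179.41479418] 0.05107873736395459
1.2 [ 0.52175812 -0.14411193  0.25193763] [235.4689775  183.23931957] 0.043514851225176523
1.78 [ 0.5269797  -0.1705159   0.19825744] [246.37300275 205.51840433] 0.016599488839797866
```

```bash
python3 -m jog '[-2.2,0,0,0,255, -2,0,0,0,255, 0,0,2,0,255, 0,0,2.2,0,255, 0,0,0,0,255]'; python3 -m jog '[-0.2,0,0.6,0,255, -0.2,0,0.6,0,255, -0.1,0,0.5,0,255, 0,0,0,0,255]'
```

```text
clock: 13.8
ee_pos: [0.5187, -0.1336, 0.282]
eef_rot: [[-0.193, 0.981, -0.004], [0.981, 0.193, 0.001], [0.002, -0.003, -1.0]]
contact_force: [-0.6, 0.6, 0.1]
width: 0.0008
clock: 14.3
ee_pos: [0.5209, -0.1386, 0.2676]
eef_rot: [[-0.194, 0.981, 0.003], [0.981, 0.194, -0.002], [-0.002, 0.002, -1.0]]
contact_force: [2.3, -3.3, 3.9]
width: 0.0005
```

Contact with the bar's top has begun (about 4 N upwards). Follow the arc.

```bash
python3 -m jog '[-0.37,0,0.35,0,255, -0.38,0,0.35,0,255]'; python3 -m jog '[-0.34,0,0.4,0,255, -0.34,0,0.4,0,255]'; python3 -m jog '[-0.3,0,0.43,0,255, -0.3,0,0.44,0,255]'
```

```text
clock: 14.55
ee_pos: [0.5224, -0.146, 0.2609]
eef_rot: [[-0.194, 0.981, 0.003], [0.981, 0.194, -0.002], [-0.003, 0.002, -1.0]]
contact_force: [0.1, -5.1, 6.6]
width: 0.0006
clock: 14.8
ee_pos: [0.5239, -0.153, 0.253]
eef_rot: [[-0.194, 0.981, 0.003], [0.981, 0.194, -0.003], [-0.003, 0.003, -1.0]]
contact_force: [0.3, -5.5, 7.4]
width: 0.0005
clock: 15.05
ee_pos: [0.5248, -0.1583, 0.2438]
eef_rot: [[-0.194, 0.981, 0.002], [0.981, 0.194, -0.002], [-0.002, 0.002, -1.0]]
contact_force: [0.7, -2.2, 3.0]
width: 0.0003
```

```bash
python3 -m jog '[-0.25,0,0.45,0,255, -0.25,0,0.45,0,255]'; python3 -m jog '[-0.21,0,0.5,0,255, -0.21,0,0.5,0,255]'
```

```text
clock: 15.3
ee_pos: [0.5249, -0.1623, 0.2337]
eef_rot: [[-0.194, 0.981, -0.001], [0.981, 0.194, 0.001], [0.001, -0.0, -1.0]]
contact_force: [-0.1, 0.4, -1.0]
width: 0.0006
clock: 15.55
ee_pos: [0.5257, -0.1664, 0.2235]
eef_rot: [[-0.194, 0.981, -0.001], [0.981, 0.194, 0.001], [0.001, -0.001, -1.0]]
contact_force: [0.3, 0.3, 0.1]
width: 0.0006
```

```bash
python3 -m jog '[-0.15,0,0.5,0,255, -0.15,0,0.5,0,255, 0,0,0,0,255, 0,0,0,0,255]'
```

```text
clock: 16.05
ee_pos: [0.5265, -0.1695, 0.2142]
eef_rot: [[-0.194, 0.981, 0.0], [0.981, 0.194, 0.0], [-0.0, 0.0, -1.0]]
contact_force: [0.1, 0.0, 0.5]
width: 0.0001
```

Force vanished past the dead point, so it appears to have snapped. Retreat straight up, then clear of the view, and look.

```bash
python3 -m jog '[0,0,-3,0,255, 0,0,-6,0,255, 0,0,-6,0,255, 0,0,-4,0,255, -6,0,0,0,255, -6,0,0,0,255, -6,0,0,0,255, -6,0,0,0,255, -6,0,0,0,255, 0,0,0,0,255, 0,0,0,0,255]'; python3 - <<'E'
from h import *
crop(grab("scene",7),(165,130,345,345),3,"pics/scene7z.png")
crop(grab("top",7),(205,130,365,270),5,"pics/top7z.png")
E
```

```text
clock: 17.42
ee_pos: [0.5845, -0.4636, 0.4038]
eef_rot: [[-0.194, 0.981, -0.0], [0.981, 0.194, 0.001], [0.001, -0.0, -1.0]]
contact_force: [0.2, 0.6, 0.5]
width: 0.0002
```

View pics/scene7z.png

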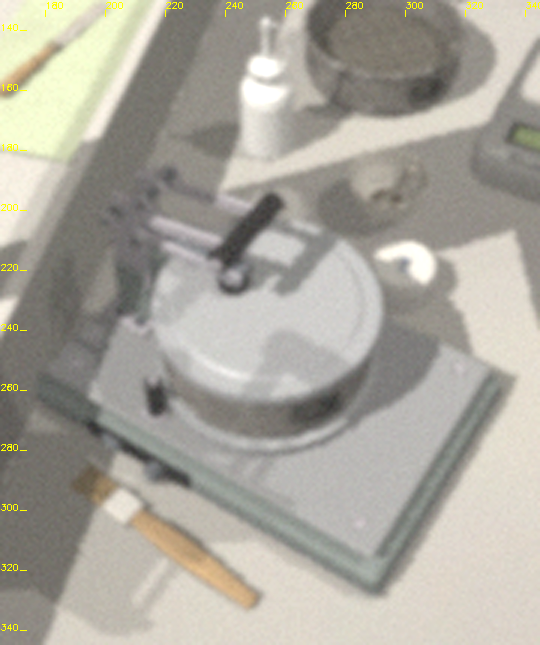

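View pics/top7z.png

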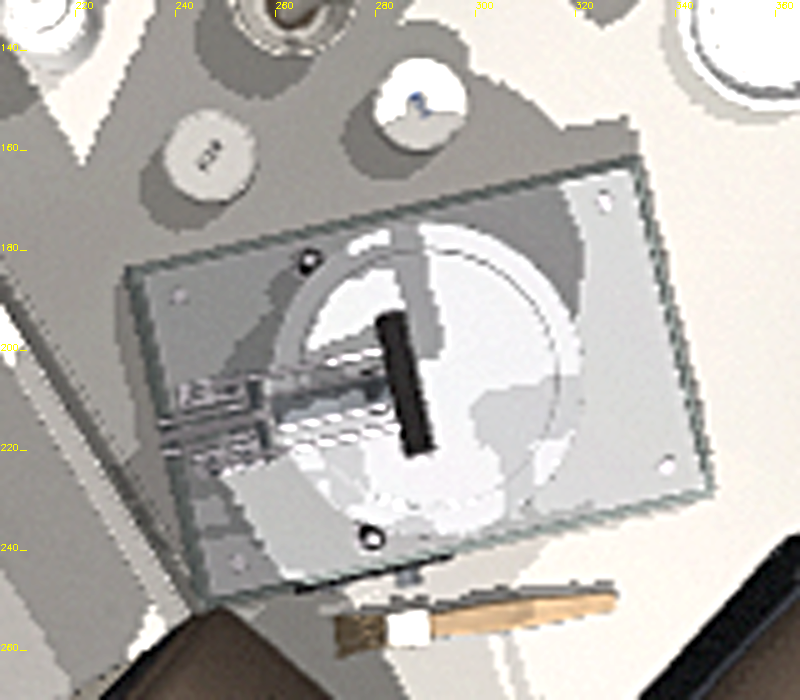

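Scene view: the bar centre is at about (247,206), and the predicted locked position is (246.4,205.5), so the handle is at its stop. The pad at (242,223) is on the cover. In the top view the sieve rim is unchanged against both posts, and the brush and tins haven't moved.

```bash
python3 -c "
from bench import workorder
print(workorder.hand_in())"
```

```text
the job is handed in; nothing more can be done
None
```

The sieve is home against both stop posts and the clamp is locked on its cover. I handed the job in at about 17.5 s on the robot's clock.

- **Sieve:** I pushed it flat along the deck with the open fingers, about 5 cm. It slid at about 4 N. At the posts the push rose to about 18 N with almost no further motion. After I backed off, the cover's rim in the top view lay on the circle predicted for the seat. In the scene view the overlay was off by 1–2 px at the cover. It was about 2.4 px off at the pan's base, which I put down to calibration or a narrower base.
- **Clamp:** I pushed the handle past upright with the closed fingers and it dropped by its own weight. I then pressed the bar along its arc with about 9 N at most, until the force fell to zero past the dead point. In the last scene picture the bar is within about 1 px of its predicted locked position. The pad is on the cover and the sieve has not moved.
- **Surroundings:** The brush, both tins, the mortar and the bottle look undisturbed in the last pictures, and the robot is clear of everything. I judged these by eye and did not measure their positions.

My estimate of the side wall's height was noisy (0.04–0.14 m). It only had to show the wall was below the bar, and I felt no contact there. I did not measure the pad's holding force.

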